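# Open the squeeze-tab safety tub and put the sharpener away

## Robot

A 7-joint arm with a two-finger parallel gripper is mounted at the origin on a cart in front of the work surface, level with it; the furniture and walls round the work are solid. World frame = base frame: x ahead of the robot, y to its left, z up, the work surface at z = 0. Lengths are in mm, angles in rad, forces in N, time in s.
With the tool pointing down it reaches from about 425 to 825 mm from the base axis. Payload 3.6 kg.
Tool frame: the origin (TCP) lies at the centre of the arm's flange, where the gripper is bolted on; the fingertips stand 173 mm ahead of it and the grasp point (between the pads) lies 155 mm ahead of it; z points along the fingers, y is the line along which they close (so a half turn about z gives the same grasp; the last joint's range is limited). The gripper opens to 85 mm and grips with 20 to 120 N. Pads are 22 mm wide; open, the fingers measure 114 mm over their backs; the gripper's body (76 mm by 85 mm) begins 54 mm behind the grasp point. The pads swing forward as they close: fully open they stand 13 mm farther back than shut.
Start: joints at [-1.214, 0.615, -0.013, 1.423, 0.008, 1.103, -0.04], TCP at [242.762, 602.945, 404.697] pointing down, gripper open.
Joint ranges: [-3.12, 3.12], [-0.3, 2.06], [-1.34, 1.32], [0.26, 2.42], [-1.36, 4.5], [0.01, 1.98], [-2.84, 2.84]. Speed limits (rad/s): [2.79, 2.79, 3.14, 3.14, 3.14, 3.14, 3.14].

## Interface

Orientations are given as a unit quaternion [w, x, y, z].
In Python, from workcell import observe, get_image, finish_job gives the robot as it stands.
- The arm moves only by the shell command python3 -m inch 'ROWS' [FORCE]. ROWS is JSON, a list of rows, each a list of 7 numbers: the opening, from 0 (shut) to 1 (fully open), then the shift along the tool's x, y, z in cm, then the turn, a rotation vector about the tool's x, y, z in degrees. In form: [[hand, tx, ty, tz, rx, ry, rz], ...]. A call has exactly 10 rows; each row is the pose to reach, as a shift and turn from the pose commanded when the call began, along the tool's axes at that moment; what a row does not reach only later rows make up. A row lasts 1/8 s, in which the tool goes at most 62.5 mm and 10.7 degrees, less where a joint would pass 70% of its speed; a pose out of reach is approached as far as the arm can. A call with a gripper value outside its range is refused whole. The fingers move at their own pace and stop on an object; FORCE is the grip in N (left out, the last holds). Time passes only in rows, so rows that repeat a pose let the fingers close, or fill a call up. It gives the time, the measured TCP pose, the force, the opening and the grip force at its end, in the units of the state.
- observe(): the state, without advancing time (a new reading comes with each control period).
- get_image(name): name is "scene" or "top"; returns a dict with "pixels" (384x512x3 uint8, red, green, blue), "K" (3x3 intrinsics, pixels), "k1" (the pictures are not rectified: a ray, as slopes to the right and down, at radius r is drawn at 1 + k1 r^2 times it, then the intrinsics apply), "pose" (4x4, takes a point from camera to world coordinates). Camera axes: x right, y down, z forward; pixel columns grow to the right and rows downward; lengths in mm; the calibration is good to about 2 mm. A picture is of the moment at which its call begins. There is no depth.
- finish_job(): hands the job in; it is judged then, once.
The state is a dict: "t": time; "joint_positions": joint angles; "qd": joint speeds; "joint_efforts": joint torques, N m; "tool_pos": TCP position; "tcp_rot": TCP orientation; "contact_force": force on the tool from outside, world axes, zero at the start; "torque": the same for the moment, N m; "grip_width": finger opening in mm; "grip_force": force on a finger pad.
Only numpy, scipy, OpenCV 4.12 (cv2) and the standard library are available. Lean on these libraries where they do the work, as an engineer would, in place of code of your own. Each camera call takes 0.05 s, during which the arm holds its last target. There are 200 camera calls.

## Task

Take the safety cap off the white tub: squeeze its two orange side tabs in and, keeping them squeezed, turn the cap anticlockwise (seen from above) until it comes free, then lift it off and set it down the right way up in the middle of the cork coaster on the front half of the desk. Then drop the small metal pencil sharpener from the yellow sticky-note pad into the open tub. Leave the glue stick, tape roll and grey pot that stand behind the work where they are.

Things in the scene. Friction and masses are not known exactly. Their poses are not given: they have to be found in the camera images.
- tub: White round tub with a blue band, stuck to the desk by a black suction foot (cannot move). Origin at the centre of its underside on the desk, z up. Foot 92 mm across; tub 76 mm across, 46 mm high to its flat shoulder. Inside it is hollow: 70 mm wide, floor 9 mm and ceiling 43 mm above the desk.
- tub_mouth (a point): Centre of the open rim of the tub's neck, 72 mm above the desk; axes as the tub. The neck rises from the shoulder, 44 mm outside and 39 mm inside diameter; two small lugs on its outside hold the cap down. It is open all through once the cap is off.
- tub_collar (a point): Centre of the collar that stands on the tub's shoulder round the neck: inner radius 29.2, outer 33.5 mm; this point is level with its top, 52 mm above the desk. Two notches in it, on the tub's +y and -y sides, catch the feet of the cap's tabs while the cap is locked.
- cap_center (a point): Loose grey cap, 70 g, 62 mm across its ribbed skirt, 31 mm high from the feet of its tabs to its flat top; this point: on its axis half-way up, z out of its top. It starts locked on the tub, feet 47 mm and top 78 mm above the desk, its y along the tub's y. Orange tabs stand on its +y and -y sides. Off the tub it stands level on the feet of the tabs and two legs of equal length.
- cap_top (a point): Centre of the cap's flat top; axes as the cap. Held with both tabs in, the cap turns from locked only anticlockwise seen from above, up to about 90 degrees. From 35 to 88 degrees it can be lifted straight up (30 mm clears the neck); 60 to 75 is a good amount. Short of that it stays held down. The top has two flats 52 mm apart, behind the tabs.
- tab_mark (a point): Point fixed to the cap, 32 mm from its axis on the cap's +y side, 15 mm above its feet: the middle of that side's tab face at rest. It shows how far the cap has turned; axes as the cap.
- tab_a (a joint): Travel of the orange tab on the cap's +y side, m: 0 out (at rest), 0.005 fully in; needs 0.0035 to turn the cap. Spring: 2 N at rest, 7 N fully in. The tab's upright grip face is 20 mm wide, 6.5 to 24 mm above the cap's feet (53.5 to 71 mm above the desk on the tub), and lies 32 mm from the cap's axis at rest, 27 mm fully in.
- tab_b (a joint): The same for the opposite tab, on the cap's -y side. The outer faces of the two tabs are 64 mm apart along the cap's y axis at rest, 54 mm with both fully in.
- coaster: Round cork coaster, 96 mm across, 6 mm thick, fixed flat on the desk; origin at the centre of its underside, z up.
- sticky_pad: Pad of yellow sticky notes, 70x70 mm, its flat top 10 mm above the desk, fixed; origin at the centre of its underside. The sharpener lies on it.
- sharpener_center (a point): Small metal pencil sharpener lying on the yellow pad, 15 mm along its x, 26 mm along its y, 11 mm high (12 g), z up; this point is its centre, half-way up.
- glue_stick_mid (a point): Bystander: white and orange glue stick standing upright, 26 mm across, 97 mm high; its centre.
- washi_1: Bystander: pink roll of paper tape lying flat, 50 mm across, 15 mm high; centre of its underside.
- grey_pot: Bystander: small grey lidded pot, 48 mm across, 42 mm high; centre of its underside.
There are look-alikes about, which are no part of the job. Leave any blue or turquoise look-alike of the part that bears cap_center alone.

How it is judged:
By the outcome, as a careful person would: the job done as asked, in the order asked, and still so for the second after the job is handed in, with the robot touching nothing.
It also fails if it takes over 59 s, if anything falls off the work surface, if the arm or the gripper's body presses on something with over 40 N, if the wrist force passes 120 N, or if a joint passes its speed limit or range.

## Working session

There is one attempt and no reset: what is moved stays moved. The work goes in short steps, Python scripts to look and compute and a shell command to move; the robot and the scene stay as the last step left them, time stands still between calls to the robot, and variables do not carry over. Pictures are saved under pics/ and viewed, at most 10 in all, crops included, and the job is handed in when it is done.

```bash
mkdir -p pics
cat > h.py <<'E'
import numpy as np,cv2
from workcell import observe,get_image,finish_job
from scipy.spatial.transform import Rotation as R
def snap(n,f):
    d=get_image(n); cv2.imwrite(f'pics/{f}.png',d['pixels'][:,:,::-1]); np.savez(f'pics/{f}.npz',**{k:np.array(v) for k,v in d.items()}); return d
def ray(d,u,v):
    K=np.array(d['K']);a=np.array([(u-K[0,2])/K[0,0],(v-K[1,2])/K[1,1]]);k=float(d['k1']);b=a.copy()
    for _ in range(30): b=a/(1+k*(b@b))
    P=np.array(d['pose']);return P[:3,3],P[:3,:3]@np.array([b[0],b[1],1])
def atz(d,u,v,z):
    o,r=ray(d,u,v);return o+r*(z-o[2])/r[2]
def proj(d,p):
    P=np.array(d['pose']);c=P[:3,:3].T@(np.array(p)-P[:3,3]);b=c[:2]/c[2];b=b*(1+float(d['k1'])*(b@b));K=np.array(d['K']);return [K[0,0]*b[0]+K[0,2],K[1,1]*b[1]+K[1,2]]
E
python3 - <<'E'
from h import *
for n in('scene','top'):
    d=snap(n,n+'0');print(n,np.round(np.array(d['pose']),3).tolist(),np.array(d['K']).tolist(),d['k1'])
    cv2.imwrite(f'pics/{n}0b.png',cv2.resize(d['pixels'][:,:,::-1],(800,600),interpolation=cv2.INTER_CUBIC))
o=observe();print(o)
E
```

```text
scene [[0.843, -0.206, 0.497, 88.765], [-0.538, -0.347, 0.768, -659.439], [0.014, -0.915, -0.403, 468.195], [0.0, 0.0, 0.0, 1.0]] [[400.40867608202143, 0.0, 245.7210457525419], [0.0, 400.40867608202143, 192.03397350225305], [0.0, 0.0, 1.0]] -0.1382530224994687
top [[0.13, -0.969, 0.212, 350.822], [-0.991, -0.126, 0.031, 40.563], [-0.003, -0.214, -0.977, 981.357], [0.0, 0.0, 0.0, 1.0]] [[416.27172369178356, 0.0, 257.82972240383504], [0.0, 416.27172369178356, 194.68737014919807], [0.0, 0.0, 1.0]] -0.0330196783382307
{'t': 0.1, 'joint_positions': array([-1.21446241,  0.61582507, -0.01263573,  1.42475191,  0.00810097,
        1.10340074, -0.04038321]), 'qd': array([ 0.00032405, -0.0006197 , -0.00058715, -0.00516819,  0.00209792,
        0.00052434,  0.00026163]), 'joint_efforts': array([ 1.56395596e-03, -4.70388472e+01,  2.60474347e-01, -1.71573079e+01,
        1.01285364e-02,  5.86274356e-03,  7.84590185e-06]), 'tool_pos': array([242.67717833, 602.68873921, 403.64740094]), 'tcp_rot': array([-2.12659029e-04,  1.90201681e-01,  9.81744344e-01, -1.14802190e-03]), 'contact_force': array([ 0.55029877, -0.11252813,  0.1506763 ]), 'torque': array([-0.03874281,  0.03857802,  0.02574939]), 'grip_force': 0.0, 'grip_width': 85.29472749642397}
```

View pics/top0b.png

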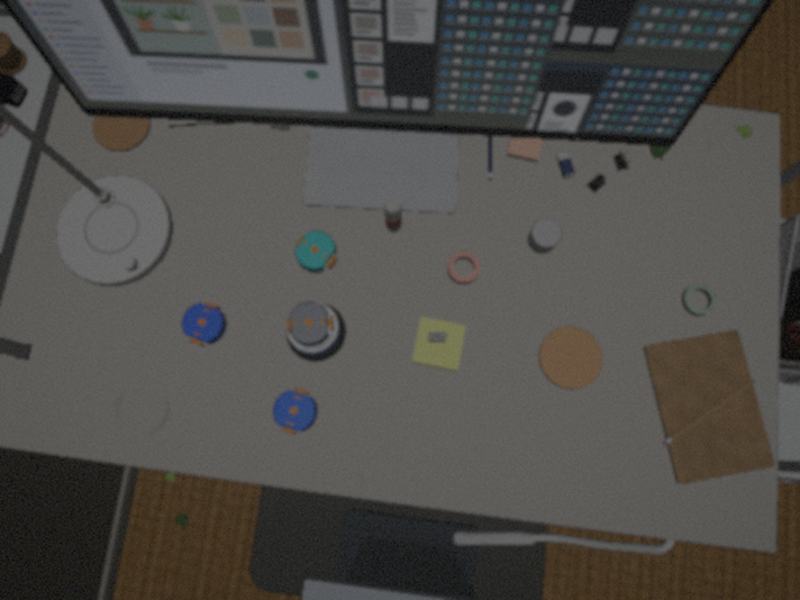

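View pics/scene0b.png

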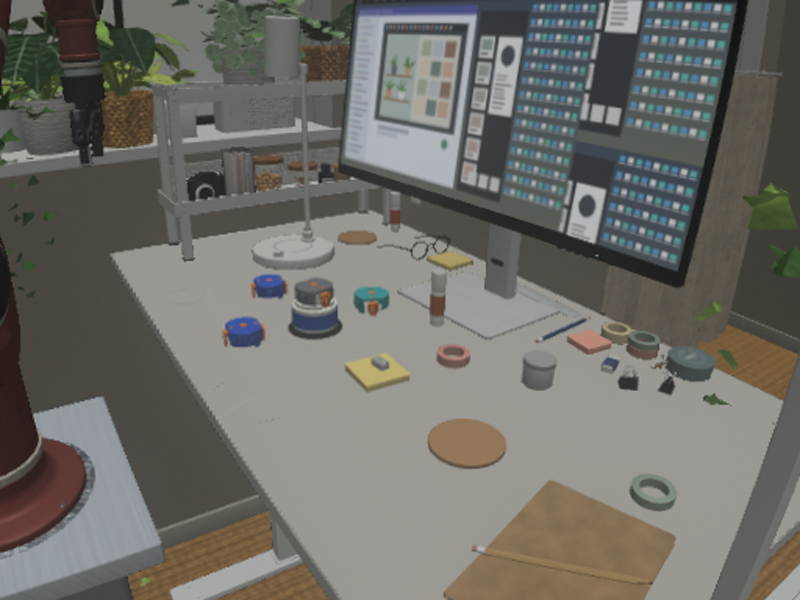

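The top view (800 px scale) shows the tub and cap near (312,325), the pad at (439,343) with the sharpener at (437,337), and the coaster at (571,357). Blue and turquoise look-alikes stand round the tub. I'll zoom in on the tub and pad.

Run:
```python
from h import *
L=lambda f:np.load(f'pics/{f}.npz')
t=L('top0');s=L('scene0')
def crop(d,u,v,w,h,k): return cv2.resize(np.ascontiguousarray(d['pixels'][v:v+h,u:u+w,::-1]),(w*k,h*k),interpolation=cv2.INTER_CUBIC)
a=crop(t,170,185,50,50,8);b=crop(t,255,195,50,50,8)
c=crop(s,175,170,50,50,8) ; e=crop(s,215,215,50,50,8)
cv2.imwrite('pics/z.png',cv2.resize(np.vstack([np.hstack([a,b]),np.hstack([c,e])]),(600,600)))
# segmentation
def ell(d,name,box,lo,hi,z):
    u0,v0,u1,v1=box
    hsv=cv2.cvtColor(np.ascontiguousarray(d['pixels'][v0:v1,u0:u1]),cv2.COLOR_RGB2HSV)
    m=cv2.inRange(hsv,lo,hi);n,l,st,ce=cv2.connectedComponentsWithStats(m)
    for i in range(1,n):
        if st[i,4]>4:
            p=ce[i]+[u0,v0];print(name,st[i,4],p.round(1),atz(d,*p,z).round(1))
            if st[i,4]>300:
                cn=cv2.findContours((l==i).astype(np.uint8),0,1)[0][0];r=cv2.minAreaRect(cn);bp=cv2.boxPoints(r)+[u0,v0]
                print([atz(d,*q,z)[:2].round(0).tolist() for q in bp])
ell(t,'coaster',(335,200,395,255),(5,60,60),(20,255,255),6)
ell(t,'pad',(255,195,305,245),(22,90,60),(40,255,255),10)
ell(t,'orange',(180,188,220,222),(3,110,60),(18,255,255),78)
```

```text
coaster 1272 [364.9 228.5] [ 514.4 -190.1    6. ]
[[555.0, -139.0], [567.0, -234.0], [474.0, -241.0], [463.0, -147.0]]
orange 11 [197.2 205.8] [504.6 198.6  78. ]
orange 9 [210.8 206. ] [508.1 168.7  78. ]
orange 8 [184.5 207.5] [497.2 225.8  78. ]
```

View pics/z.png

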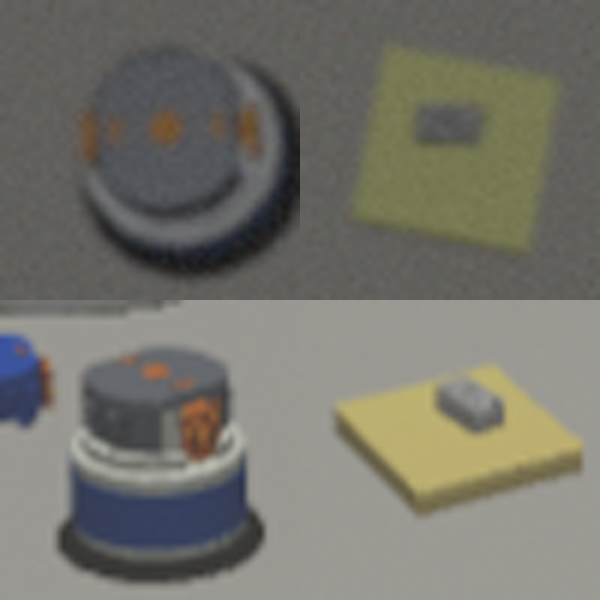

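The crops show the cap dot at top px (197.4,205.9), with tabs at (184.5,207.5) and (211,206). The sharpener sits at top px (279.4,215.4) with its long side running across the picture. In the scene view the cap dot is at (200.4,181.4).

Run:
```python
from h import *
L=lambda f:np.load(f'pics/{f}.npz')
t=L('top0');s=L('scene0')
print('cap top/scene',atz(t,197.3,205.85,78).round(1),atz(s,200.4,181.4,78).round(1))
A=atz(t,184.5,207.5,70);B=atz(t,211,206.2,70);print('tabs',A.round(1),B.round(1),((A+B)/2).round(1),'len',np.linalg.norm(A-B).round(1),'yaw of y',np.degrees(np.arctan2(*(A-B)[:2][::-1])))
print('tab scene', atz(s,208,191.3,62).round(1))
for dx,dy in((112,351),(200,371)): pass
# dashes on the cap top in top image crop
q=[atz(t,170+(x+.5)/6-.5,185+(y+.5)/6-.5,78) for x,y in((115,130),(218,125))];print('dash',[w.round(1) for w in q],np.degrees(np.arctan2(*(q[0]-q[1])[:2][::-1])))
q=[atz(s,175+(x+.5)/6-.5,170+(y+.5)/6-.5-0,78) for x,y in((130,360),(183,384))];print('dash s',[w.round(1) for w in q],np.degrees(np.arctan2(*(q[0]-q[1])[:2][::-1])))
c2=lambda x,y,z:atz(t,255+(x-300+.5)/6-.5,195+(y+.5)/6-.5,z)
pc=[c2(x,y,10)[:2].round(1) for x,y in((387,45),(560,80),(527,251),(352,217))];print('pad',pc,np.mean(pc,0),[np.linalg.norm(pc[i]-pc[i-1]).round(1) for i in range(4)])
sc=[c2(x,y,21)[:2].round(1) for x,y in((417,105),(482,105),(481,144),(417,144))];print('shp top',sc,np.mean(sc,0),[np.linalg.norm(sc[i]-sc[i-1]).round(1) for i in range(4)])
c3=lambda x,y,z:atz(s,215+(x-300+.5)/6-.5,215+(y-300+.5)/6-.5,z)
ss=[c3(x,y,z)[:2].round(1) for x,y,z in((440,388,21),(463,377,21),(501,402,21),(478,416,21))];print('shp scene',ss,np.mean(ss,0))
ss=[c3(x,y,z)[:2].round(1) for x,y,z in((333,408,10),(490,365,10),(582,455,10),(420,500,10))];print('pad scene',ss,np.mean(ss,0))
hsv=cv2.cvtColor(np.ascontiguousarray(s['pixels']),cv2.COLOR_RGB2HSV)[255:305,265:335]
m=cv2.inRange(hsv,(5,60,60),(20,255,255));p=np.argwhere(m).mean(0)[::-1]+[265,255];print('coaster s',p,m.sum()/255,atz(s,*p,6).round(1))
o=observe();print(R.from_quat(o['tcp_rot'][[1,2,3,0]]).as_matrix().round(3).tolist(),o['tool_pos'])
```

```text
cap top/scene [504.6 198.3  78. ] [506.7 200.6  78. ]
tabs [498.5 227.5  70. ] [509.1 169.2  70. ] [503.8 198.3  70. ] len 59.2 yaw of y 100.31783520056459
tab scene [510.7 167.1  62. ]
dash [array([501.2, 216.9,  78. ]), array([508. , 179.5,  78. ])] 100.28776612068896
dash s [array([385.7, -21.8,  78. ]), array([393.5, -45.1,  78. ])] 108.39031104297928
pad [array([547.3,  42.1]), array([542.2, -27.5]), array([473.1, -22.2]), array([477.5,  47.1])] [510.025   9.875] [np.float64(70.0), np.float64(69.8), np.float64(69.3), np.float64(69.4)]
shp top [array([522.9,  27.5]), array([526.2,   2.4]), array([510.9,   1. ]), array([507.6,  25.6])] [516.9    14.125] [np.float64(15.4), np.float64(25.3), np.float64(15.4), np.float64(24.8)]
shp scene [array([511.5,  23.7]), array([523.6,  26.6]), array([525.6,   2.6]), array([512.4,  -1.9])] [518.275  12.75 ]
pad scene [array([478.4,  48.3]), array([548.8,  46.3]), array([540.3, -30.4]), array([472.4, -26.2])] [509.975   9.5  ]
coaster s [298.45316253 283.40672538] 1249.0 [ 513.1 -193.9    6. ]
[[-0.928, 0.373, -0.001], [0.373, 0.928, -0.002], [-0.0, -0.002, -1.0]] [242.67717833 602.68873921 403.64740094]
```

Both cameras agree within about 2–4 mm:

| Item | Position (mm) | Orientation |
|---|---|---|
| Cap | (505.5, 199.2) | tab axis at 100.3° |
| Sharpener | (517.5, 13.5) | long axis at 97.5° |
| Coaster | (513.8, −192) | – |

I'll move above the tub now.

```bash
cat >> h.py <<'E'
def go(x,y,z,yaw):
    "shift (cm) and turn (deg) in tool axes to TCP x,y,z, tool y at yaw, pointing down"
    o=observe();M=R.from_quat(np.roll(o['tcp_rot'],-1));a=np.radians(yaw);yv=np.array([np.cos(a),np.sin(a),0]);zv=np.array([0,0,-1])
    T=R.from_matrix(np.c_[np.cross(yv,zv),yv,zv]);m=M.as_matrix()
    print('t',round(o['t'],2),'pos',o['tool_pos'].round(1),'yaw',np.degrees(np.arctan2(m[1,1],m[0,1])).round(1),'j',o['joint_positions'].round(2),'F',o['contact_force'].round(1),'w',round(o['grip_width'],1),'gf',round(o['grip_force'],1))
    print('shift cm',(M.inv().apply(np.array([x,y,z])-o['tool_pos'])/10).round(2),'turn',np.degrees((M.inv()*T).as_rotvec()).round(1))
E
python3 -m inch '[[1,-2,-1.4,0.5,0,0,5],[1,-6,-4.2,1.6,0,0,15],[1,-11,-7.7,2.9,0,0,25],[1,-16,-11.2,4.3,0,0,35],[1,-21,-14.7,5.6,0,0,45],[1,-26,-18.3,7,0,0,55],[1,-31,-21.8,8.3,0,0,65],[1,-36,-25.3,9.6,0,0,75],[1,-38.5,-27,10.3,0,0,82],[1,-39.4,-27.7,10.5,0,0,87]]' 30
python3 -c "
from h import *
go(505.5,199.2,300,-79.7)"
```

```text
t: 1.35
tool_pos: [505.8, 196.0, 299.0]
tcp_rot: [0.001, 0.816, 0.578, -0.001]
contact_force: [-0.6, 0.4, 0.3]
grip_width: 85.6
grip_force: 0.0
t 1.35 pos [505.8 196.  299. ] yaw -19.4 j [-0.65  0.61  0.37  1.87 -0.31  0.73 -0.44] F [-0.6  0.4  0.3] w 85.6 gf 0.0
shift cm [ 0.29 -0.13 -0.1 ] turn [ 0.1  0.1 60.3]
```

```bash
python3 -m inch '[[1,0,0,0,0,0,6],[1,0.2,-0.1,0,0,0,15],[1,0.3,-0.1,0,0,0,24],[1,0.3,-0.1,0,0,0,33],[1,0.3,-0.1,0,0,0,42],[1,0.3,-0.1,0,0,0,50],[1,0.3,-0.1,0,0,0,56],[1,0.3,-0.1,0,0,0,60],[1,0.3,-0.1,0,0,0,60.3],[1,0.3,-0.1,0,0,0,60.3]]'
python3 -c "
from h import *
go(505.5,199.2,226,-79.7)
t=snap('top','t1');s=snap('scene','s1')
f=lambda d,u,v,w,h,k:cv2.resize(np.ascontiguousarray(d['pixels'][v:v+h,u:u+w,::-1]),(400,400),interpolation=3)
cv2.imwrite('pics/z1.png',np.hstack([f(t,160,170,80,80,5),f(s,150,120,100,100,4)]))"
```

```text
t: 2.6
tool_pos: [504.7, 202.1, 299.5]
tcp_rot: [0.0, 0.996, 0.094, -0.0]
contact_force: [0.7, -0.0, 0.4]
grip_width: 85.5
grip_force: 0.0
t 2.6 pos [504.7 202.1 299.5] yaw -79.2 j [-0.84  0.67  0.67  1.87 -0.57  0.8  -1.25] F [ 0.7 -0.   0.4] w 85.5 gf 0.0
shift cm [0.03 0.3  7.35] turn [0.  0.  0.5]
```

View pics/z1.png

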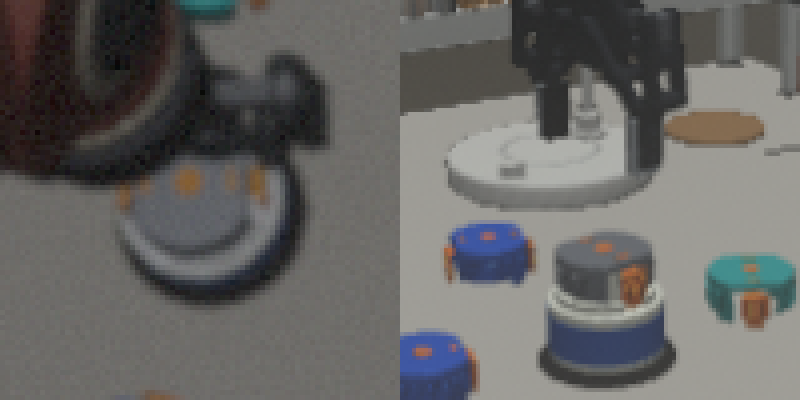

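The gripper hangs above the cap, lined up with the tabs. I'll descend.

```bash
python3 -m inch '[[1,0,0.3,0.5,0,0,0.5],[1,0,0.3,1.5,0,0,0.5],[1,0,0.3,2.7,0,0,0.5],[1,0,0.3,3.9,0,0,0.5],[1,0,0.3,5.1,0,0,0.5],[1,0,0.3,6.2,0,0,0.5],[1,0,0.3,7,0,0,0.5],[1,0,0.3,7.3,0,0,0.5],[1,0,0.3,7.35,0,0,0.5],[1,0,0.3,7.35,0,0,0.5]]'
python3 -c "
from h import *
go(505.5,199.2,226,-79.7)"
```

```text
t: 3.95
tool_pos: [505.5, 199.0, 226.5]
tcp_rot: [-0.0, 0.996, 0.09, 0.0]
contact_force: [0.3, -0.4, 0.6]
grip_width: 85.6
grip_force: 0.0
t 3.95 pos [505.5 199.  226.5] yaw -79.7 j [-0.77  0.77  0.57  1.92 -0.67  0.65 -1.17] F [ 0.3 -0.4  0.6] w 85.6 gf 0.0
shift cm [ 0.   -0.02  0.05] turn [-0. -0. -0.]
```

```bash
python3 -m inch '[[0.75,0,0,0,0,0,0],[0.7,0,0,0,0,0,0],[0.65,0,0,0,0,0,0],[0.6,0,0,0,0,0,0],[0.5,0,0,0,0,0,0],[0.5,0,0,0,0,0,0],[0.5,0,0,0,0,0,0],[0.5,0,0,0,0,0,0],[0.5,0,0,0,0,0,0],[0.5,0,0,0,0,0,0]]' 35
python3 -c "
from h import *
go(505.5,199.2,226,-79.7);print(observe()['torque'])"
```

```text
t: 5.2
tool_pos: [505.6, 198.9, 227.7]
tcp_rot: [-0.001, 0.996, 0.09, 0.001]
contact_force: [-2.6, 0.1, 9.9]
grip_width: 52.6
grip_force: 35.5
t 5.2 pos [505.6 198.9 227.7] yaw -79.7 j [-0.77  0.77  0.57  1.92 -0.67  0.65 -1.17] F [-2.6  0.1  9.9] w 52.6 gf 35.5
shift cm [-0.01 -0.04  0.17] turn [-0.1 -0.1 -0. ]
[-0.07210318  0.55076943  0.01920737]
```

Both tabs are in: width 52.6 mm and almost no side force. I'll ease up 1 mm and turn the cap anticlockwise.

```bash
python3 -m inch '[[0.5,0,0,-0.1,0,0,0],[0.5,0,0,-0.1,0,0,-3],[0.5,0,0,-0.1,0,0,-7],[0.5,0,0,-0.1,0,0,-11],[0.5,0,0,-0.1,0,0,-15],[0.5,0,0,-0.1,0,0,-19],[0.5,0,0,-0.1,0,0,-23],[0.5,0,0,-0.1,0,0,-27],[0.5,0,0,-0.1,0,0,-30],[0.5,0,0,-0.1,0,0,-30]]'
python3 -c "
from h import *
go(505.5,199.2,226,-12.7);print(observe()['torque'])"
```

```text
t: 6.45
tool_pos: [505.9, 199.1, 227.9]
tcp_rot: [-0.0, 0.939, 0.344, 0.001]
contact_force: [0.9, 0.1, 5.6]
grip_width: 52.1
grip_force: 37.7
t 6.45 pos [505.9 199.1 227.9] yaw -49.7 j [-0.69  0.73  0.43  1.92 -0.52  0.6  -0.79] F [0.9 0.1 5.6] w 52.1 gf 37.7
shift cm [-0.03 -0.04  0.19] turn [  0.1  -0.1 -37. ]
[0.06791567 0.00505027 0.13184908]
```

Low torque, so it's turning freely. I'll continue another 38°.

```bash
python3 -m inch '[[0.5,0,0,0,0,0,-3],[0.5,0,0,0,0,0,-7],[0.5,0,0,0,0,0,-12],[0.5,0,0,0,0,0,-17],[0.5,0,0,0,0,0,-22],[0.5,0,0,0,0,0,-27],[0.5,0,0,0,0,0,-32],[0.5,0,0,0,0,0,-36],[0.5,0,0,0,0,0,-38],[0.5,0,0,0,0,0,-38]]'
python3 -c "
from h import *
go(505.5,199.2,226,-12.7);print(observe()['torque'])
t=snap('top','t2');s=snap('scene','s2')
f=lambda d,u,v,w,h,k:cv2.resize(np.ascontiguousarray(d['pixels'][v:v+h,u:u+w,::-1]),(400,400),interpolation=3)
cv2.imwrite('pics/z2.png',np.hstack([f(t,160,170,80,80,5),f(s,165,145,70,70,4)]))"
```

```text
t: 7.7
tool_pos: [505.8, 199.2, 227.9]
tcp_rot: [0.0, 0.776, 0.631, 0.001]
contact_force: [-0.4, 0.6, 5.7]
grip_width: 51.8
grip_force: 37.8
t 7.7 pos [505.8 199.2 227.9] yaw -11.7 j [-0.58  0.71  0.25  1.91 -0.31  0.56 -0.32] F [-0.4  0.6  5.7] w 51.8 gf 37.8
shift cm [-0.   -0.03  0.19] turn [ 0.1 -0.1  1. ]
[-0.01864013  0.1514131  -0.00040337]
```

View pics/z2.png

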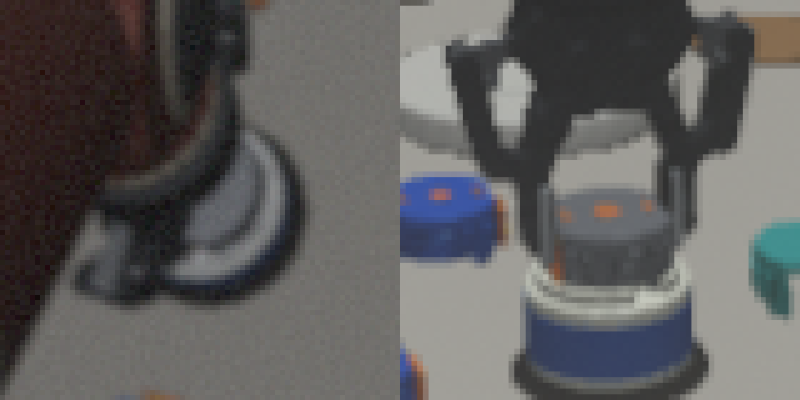

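The scene crop shows the cap turned with the gripper, its tabs now at the pads. I'll lift slowly.

```bash
python3 -m inch '[[0.5,0,0,-0.3,0,0,0],[0.5,0,0,-0.8,0,0,0],[0.5,0,0,-1.4,0,0,0],[0.5,0,0,-2,0,0,0],[0.5,0,0,-2.7,0,0,0],[0.5,0,0,-3.5,0,0,0],[0.5,0,0,-4.5,0,0,0],[0.5,0,0,-5.5,0,0,0],[0.5,0,0,-6.3,0,0,0],[0.5,0,0,-6.5,0,0,0]]' 45
python3 -c "
from h import *
go(513.8,-192,293,-11.7);print(observe()['torque'])"
```

```text
t: 9.05
tool_pos: [505.5, 199.1, 292.9]
tcp_rot: [0.0, 0.776, 0.631, 0.001]
contact_force: [0.2, 0.2, -0.0]
grip_width: 51.6
grip_force: 47.4
t 9.05 pos [505.5 199.1 292.9] yaw -11.7 j [-0.61  0.61  0.3   1.87 -0.27  0.7  -0.36] F [ 0.2  0.2 -0. ] w 51.6 gf 47.4
shift cm [-3.813e+01  8.760e+00 -2.000e-02] turn [ 0.1 -0.  -0. ]
[-0.00501482 -0.00424013  0.01655129]
```

```bash
python3 -c "
from h import *
s=snap('scene','s3')
cv2.imwrite('pics/z3.png',cv2.resize(np.ascontiguousarray(s['pixels'][120:220,140:260,::-1]),(600,500),interpolation=3))"
```

```text
(no output)
```

View pics/z3.png

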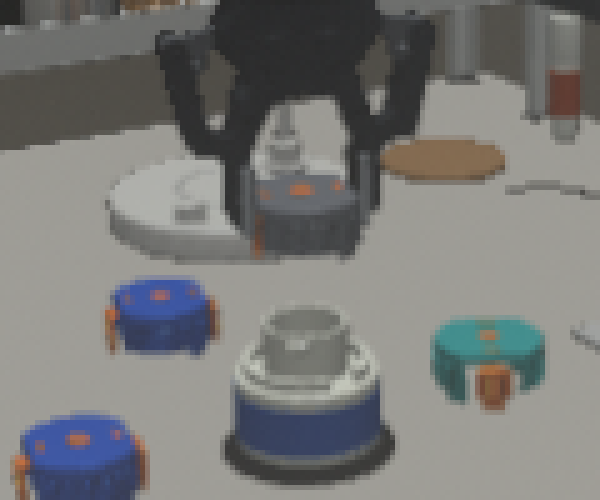

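The cap is held level at crop (303,215), and the open neck shows at (306,326). I'll carry the cap to above the coaster.

```bash
python3 -m inch '[[0.5,-1.5,0.3,0,0,0,0],[0.5,-5,1.1,0,0,0,0],[0.5,-10,2.3,0,0,0,0],[0.5,-15,3.4,0,0,0,0],[0.5,-20,4.6,0,0,0,0],[0.5,-25,5.7,0,0,0,0],[0.5,-30,6.9,0,0,0,0],[0.5,-34.5,7.9,0,0,0,0],[0.5,-37.3,8.6,0,0,0,0],[0.5,-38.1,8.8,0,0,0,0]]'
python3 -c "
from h import *
s=np.load('pics/s3.npz');t=np.load('pics/top0.npz')
print(atz(s,140+306.5/5-.5,120+326.5/5-.5,72))
go(513.8,-192,189,-11.7)"
```

```text
t: 10.35
tool_pos: [512.8, -195.2, 291.9]
tcp_rot: [0.0, 0.777, 0.629, -0.001]
contact_force: [-0.6, 1.5, -1.1]
grip_width: 51.8
grip_force: 47.4
[503.74499857 192.80939285  72.        ]
t 10.35 pos [ 512.8 -195.2  291.9] yaw -12.0 j [ 0.16  0.61  0.25  1.85 -0.22  0.71  0.32] F [-0.6  1.5 -1.1] w 51.8 gf 47.4
shift cm [ 0.35  0.04 10.29] turn [-0.1  0.1 -0.3]
```

```bash
python3 -m inch '[[0.5,0.3,0,0.8,0,0,0],[0.5,0.3,0,2.2,0,0,0],[0.5,0.3,0,3.7,0,0,0],[0.5,0.3,0,5.2,0,0,0],[0.5,0.3,0,6.7,0,0,0],[0.5,0.3,0,8,0,0,0],[0.5,0.3,0,9,0,0,0],[0.5,0.3,0,9.5,0,0,0],[0.5,0.3,0,9.6,0,0,0],[0.5,0.3,0,9.6,0,0,0]]'
python3 -c "
from h import *
go(513.8,-192,187,-11.7)
s=snap('scene','s4');t=snap('top','t4')
f=lambda d,u,v:cv2.resize(np.ascontiguousarray(d['pixels'][v:v+90,u:u+90,::-1]),(400,400),interpolation=3)
cv2.imwrite('pics/z4.png',np.hstack([f(t,320,185),f(s,255,225)]))"
```

```text
t: 11.6
tool_pos: [514.9, -189.0, 196.5]
tcp_rot: [0.0, 0.776, 0.631, 0.0]
contact_force: [0.2, 0.6, -1.0]
grip_width: 51.7
grip_force: 47.4
t 11.6 pos [ 514.9 -189.   196.5] yaw -11.7 j [ 0.19  0.76  0.18  1.91 -0.27  0.49  0.36] F [ 0.2  0.6 -1. ] w 51.7 gf 47.4
shift cm [-0.31 -0.04  0.95] turn [ 0.  0. -0.]
```

View pics/z4.png

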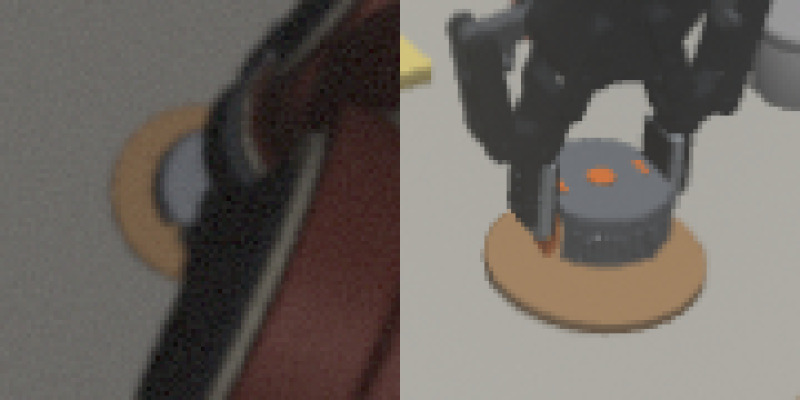

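The cap hangs over the coaster, with its dot at scene crop (600,176). I'll compare its offset from the coaster in the same camera.

```bash
python3 -c "
from h import *
s=np.load('pics/s4.npz')
p=255+200.5*.225-.5,225+176.5*.225-.5
print(atz(s,*p,46.6),proj(s,(514.9,-189,46.6)),p)
go(513.8,-192,187,-11.7)"
```

```text
[ 515.47715454 -189.65844558   46.6       ] [np.float64(299.14982424385147), np.float64(264.13680455845184)] (299.6125, 264.2125)
t 11.7 pos [ 514.9 -189.   196.7] yaw -11.7 j [ 0.19  0.76  0.18  1.91 -0.27  0.49  0.36] F [-0.5  0.4 -0.6] w 51.4 gf 47.4
shift cm [-0.31 -0.04  0.97] turn [ 0.1  0.  -0. ]
```

```bash
python3 -m inch '[[0.5,-0.2,0,0.2,0,0,0],[0.5,-0.33,-0.05,0.4,0,0,0],[0.5,-0.33,-0.05,0.6,0,0,0],[0.5,-0.33,-0.05,0.75,0,0,0],[0.5,-0.33,-0.05,0.85,0,0,0],[0.5,-0.33,-0.05,0.9,0,0,0],[0.5,-0.33,-0.05,0.95,0,0,0],[0.5,-0.33,-0.05,1.0,0,0,0],[0.5,-0.33,-0.05,1.0,0,0,0],[0.5,-0.33,-0.05,1.0,0,0,0]]'
python3 -c "
from h import *
go(513.8,-192,187,-11.7)"
```

```text
t: 12.95
tool_pos: [513.4, -192.1, 187.5]
tcp_rot: [-0.0, 0.776, 0.631, 0.0]
contact_force: [-2.7, 1.4, 10.1]
grip_width: 51.4
grip_force: 50.1
t 12.95 pos [ 513.4 -192.1  187.5] yaw -11.7 j [ 0.21  0.77  0.18  1.92 -0.27  0.48  0.37] F [-2.7  1.4 10.1] w 51.4 gf 50.1
shift cm [0.01 0.04 0.05] turn [ 0. -0. -0.]
```

The cap is standing on the coaster. I'll release it and rise.

```bash
python3 -m inch '[[0.62,0,0,-0.05,0,0,0],[0.7,0,0,-0.05,0,0,0],[0.8,0,0,-0.05,0,0,0],[1,0,0,-0.05,0,0,0],[1,0,0,-0.05,0,0,0],[1,0,0,-0.05,0,0,0],[1,0,0,-0.5,0,0,0],[1,0,0,-1.5,0,0,0],[1,0,0,-3,0,0,0],[1,0,0,-5,0,0,0]]' 20
python3 -m inch '[[1,0,0,-2,0,0,0],[1,0,0,-4,0,0,0],[1,3,0,-5,0,0,0],[1,7,-1,-5,0,0,0],[1,12,-2,-5,0,0,0],[1,16,-3,-5,0,0,0],[1,19,-4,-5,0,0,0],[1,20,-4.2,-5,0,0,0],[1,20,-4.2,-5,0,0,0],[1,20,-4.2,-5,0,0,0]]'
python3 -c "
from h import *
go(517.5,13.5,240,7.5)
s=snap('scene','s5');t=snap('top','t5')
f=lambda d,u,v:cv2.resize(np.ascontiguousarray(d['pixels'][v:v+90,u:u+90,::-1]),(400,400),interpolation=3)
cv2.imwrite('pics/z5.png',np.hstack([f(t,320,185),f(s,255,225)]))"
```

```text
t: 14.2
tool_pos: [513.5, -192.1, 237.4]
tcp_rot: [0.0, 0.776, 0.631, 0.0]
contact_force: [0.2, -0.3, 0.6]
grip_width: 85.6
grip_force: 0.0
t: 15.45
tool_pos: [513.2, 10.3, 286.6]
tcp_rot: [0.001, 0.777, 0.63, -0.0]
contact_force: [0.1, 0.1, -0.1]
grip_width: 85.4
grip_force: 0.0
t 15.45 pos [513.2  10.3 286.6] yaw -11.9 j [-0.25  0.58  0.28  1.96 -0.25  0.64 -0.02] F [ 0.1  0.1 -0.1] w 85.4 gf 0.0
shift cm [0.4  0.35 4.66] turn [  0.    0.1 -19.4]
```

View pics/z5.png

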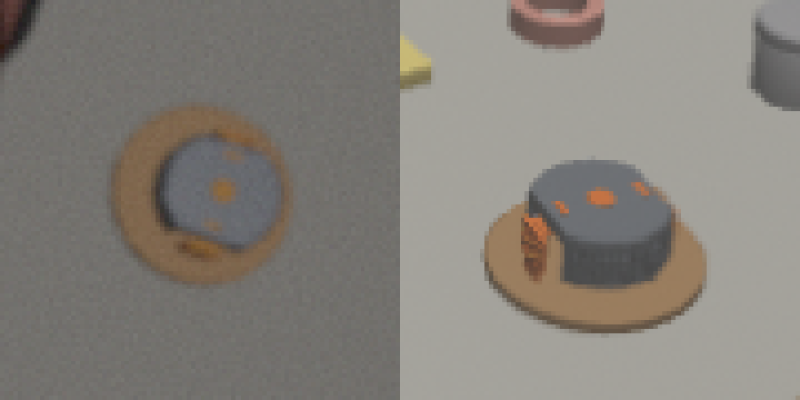

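The cap stands upright on the coaster, with its dot at top crop (223,190). I'll check its centring in both views.

```bash
python3 -c "
from h import *
s=np.load('pics/s5.npz');t=np.load('pics/t5.npz')
q=lambda d,u,v,x,y,z:atz(d,u+(x+.5)*.225-.5,v+(y+.5)*.225-.5,z).round(1)
print(q(t,320,185,223,190,37),q(t,320,185,202,195,6),q(s,255,225,200,198,37),q(s,255,225,196,257,6))"
```

```text
[ 513.1 -193.7   37. ] [ 514.4 -190.5    6. ] [ 514.6 -191.8   37. ] [ 515.5 -191.7    6. ]
```

The cap is within about 3 mm of the coaster's centre. Next is the sharpener.

```bash
python3 -m inch '[[0.5,0.1,0.1,1,0,0,-5],[0.5,0.4,0.35,2.5,0,0,-11],[0.5,0.4,0.35,4,0,0,-16],[0.5,0.4,0.35,5.2,0,0,-18.5],[0.5,0.4,0.35,5.8,0,0,-18.5],[0.5,0.4,0.35,6,0,0,-18.5],[0.5,0.4,0.35,6,0,0,-18.5],[0.5,0.4,0.35,6,0,0,-18.5],[0.5,0.4,0.35,6,0,0,-18.5],[0.5,0.4,0.35,6,0,0,-18.5]]' 25
python3 -c "
from h import *
go(517.5,13.5,187,6.6)"
```

```text
t: 16.8
tool_pos: [517.3, 15.5, 226.4]
tcp_rot: [0.0, 0.664, 0.748, 0.0]
contact_force: [0.7, 0.6, 0.2]
grip_width: 42.4
grip_force: 0.0
t 16.8 pos [517.3  15.5 226.4] yaw 6.8 j [-0.17  0.67  0.14  1.98 -0.19  0.5   0.23] F [0.7 0.6 0.2] w 42.4 gf 0.0
shift cm [-0.2  -0.01  3.94] turn [0.  0.  0.2]
```

```bash
python3 -m inch '[[0.5,-0.2,0,0.6,0,0,0],[0.5,-0.2,0,1.5,0,0,0],[0.5,-0.2,0,2.5,0,0,0],[0.5,-0.2,0,3.3,0,0,0],[0.5,-0.2,0,3.7,0,0,0],[0.5,-0.2,0,3.9,0,0,0],[0.5,-0.2,0,3.94,0,0,0],[0.4,-0.2,0,3.94,0,0,0],[0.3,-0.2,0,3.94,0,0,0],[0.25,-0.2,0,3.94,0,0,0]]'
python3 -m inch '[[0.2,0,0,0,0,0,0],[0.15,0,0,0,0,0,0],[0.05,0,0,0,0,0,0],[0.05,0,0,0,0,0,0],[0.05,0,0,0,0,0,0],[0.05,0,0,0,0,0,0],[0.05,0,0,-0.5,0,0,0],[0.05,0,0,-2,0,0,0],[0.05,0,0,-4,0,0,0],[0.05,0,0,-6,0,0,0]]'
python3 -c "
from h import *
go(505.5,199.2,265,6.6)
s=snap('scene','s6');cv2.imwrite('pics/z6.png',cv2.resize(np.ascontiguousarray(s['pixels'][150:250,170:290,::-1]),(600,500),interpolation=3))"
```

```text
t: 18.05
tool_pos: [517.6, 13.5, 187.0]
tcp_rot: [0.0, 0.664, 0.748, 0.0]
contact_force: [0.6, 0.5, 0.3]
grip_width: 21.3
grip_force: 0.0
t: 19.3
tool_pos: [517.5, 13.5, 248.1]
tcp_rot: [0.0, 0.664, 0.748, 0.0]
contact_force: [0.9, 0.3, 0.2]
grip_width: 14.3
grip_force: 25.0
t 19.3 pos [517.5  13.5 248.1] yaw 6.8 j [-0.17  0.64  0.16  1.97 -0.18  0.55  0.23] F [0.9 0.3 0.2] w 14.3 gf 25.0
shift cm [18.58  1.   -1.69] turn [0.  0.  0.2]
```

View pics/z6.png

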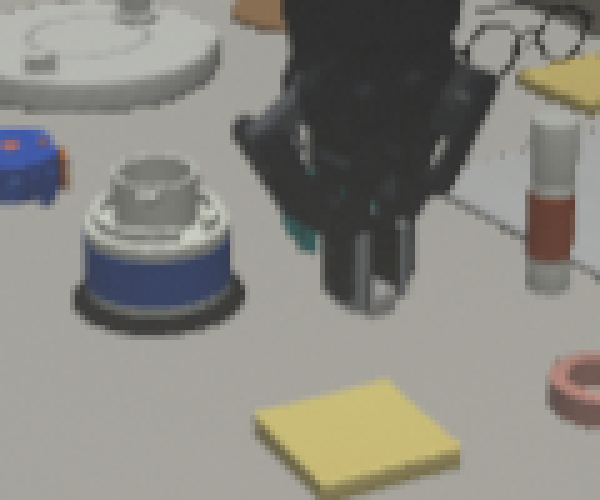

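The sharpener is held between the pads. I'll carry it to above the tub.

```bash
python3 -m inch '[[0.05,0,0,-2,0,0,0],[0.05,1,0,-2.7,0,0,0],[0.05,4,0.2,-2.7,0,0,0],[0.05,8,0.4,-2.7,0,0,0],[0.05,12,0.6,-2.7,0,0,0],[0.05,15.5,0.9,-2.7,0,0,0],[0.05,18,1,-2.7,0,0,0],[0.05,18.6,1,-2.7,0,0,0],[0.05,18.6,1,-2.7,0,0,0],[0.05,18.6,1,-2.7,0,0,0]]'
python3 -c "
from h import *
s=np.load('pics/s6.npz');print(atz(s,170+155.5/5-.5,150+173.5/5-.5,72),[a for a in proj(s,(505.5,199.2,72))])
go(505.5,199.2,252,6.6)"
```

```text
t: 20.6
tool_pos: [505.8, 197.8, 273.8]
tcp_rot: [0.0, 0.665, 0.747, -0.001]
contact_force: [-0.2, -0.2, 0.2]
grip_width: 14.1
grip_force: 25.0
[505.09497814 196.63231913  72.        ] [np.float64(200.2915042830286), np.float64(183.83780315480993)]
t 20.6 pos [505.8 197.8 273.8] yaw 6.6 j [-0.55  0.63  0.21  1.88 -0.2   0.65 -0.1 ] F [-0.2 -0.2  0.2] w 14.1 gf 25.0
shift cm [ 0.15 -0.01  2.18] turn [-0.   0.1  0. ]
```

```bash
python3 -m inch '[[0.05,0.1,0,0.5,0,0,0],[0.05,0.1,0,1.2,0,0,0],[0.05,0.1,0,1.8,0,0,0],[0.05,0.1,0,2.1,0,0,0],[0.05,0.1,0,2.2,0,0,0],[0.05,0.1,0,2.2,0,0,0],[0.05,0.1,0,2.2,0,0,0],[0.05,0.1,0,2.2,0,0,0],[0.5,0.1,0,2.2,0,0,0],[0.5,0.1,0,2.2,0,0,0]]'
python3 -m inch '[[0.5,0,0,0,0,0,0],[0.5,0,0,0,0,0,0],[0.5,0,0,-1,0,0,0],[0.5,0,0,-3,0,0,0],[0.5,0,0,-6,0,0,0],[0.5,-3,0,-9,0,0,0],[0.5,-8,0,-11,0,0,0],[0.5,-14,0,-12,0,0,0],[0.5,-18,0,-12,0,0,0],[0.5,-20,0,-12,0,0,0]]'
python3 -c "
from h import *
go(505,0,360,6.6)
s=snap('scene','s7');t=snap('top','t7')
f=lambda d,u,v,w:cv2.resize(np.ascontiguousarray(d['pixels'][v:v+w,u:u+w,::-1]),(400,400),interpolation=3)
cv2.imwrite('pics/z7.png',np.hstack([f(t,170,180,60),f(s,160,160,170)]))"
```

```text
t: 21.85
tool_pos: [505.5, 200.4, 251.9]
tcp_rot: [0.0, 0.664, 0.748, 0.0]
contact_force: [0.2, 0.4, 0.4]
grip_width: 42.7
grip_force: 0.0
t: 23.1
tool_pos: [528.9, -1.6, 373.0]
tcp_rot: [0.001, 0.666, 0.746, 0.0]
contact_force: [0.7, 0.8, 0.8]
grip_width: 42.4
grip_force: 0.0
t 23.1 pos [528.9  -1.6 373. ] yaw 6.5 j [-0.21  0.47  0.26  1.82 -0.15  0.86  0.23] F [0.7 0.8 0.8] w 42.4 gf 0.0
shift cm [ 0.43 -2.36  1.3 ] turn [ 0.1  0.1 -0.1]
```

View pics/z7.png

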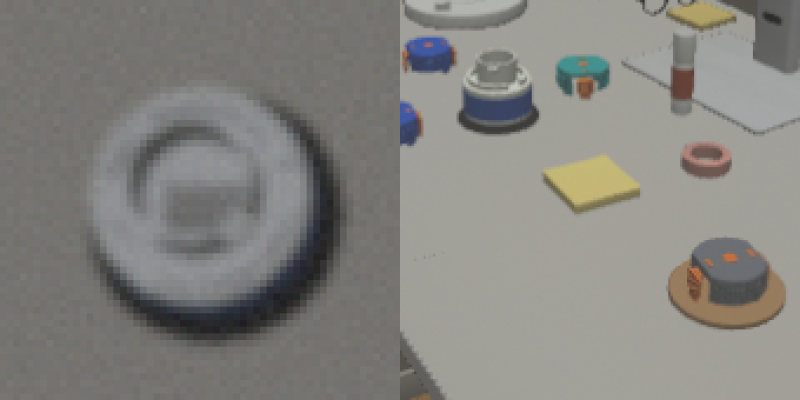

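The sharpener shows through the neck at top crop (200,205), lying in the tub. The cap is upright on the coaster, and the bystanders are where they were. I'll hand it in.

```bash
python3 -c "
from h import *
print(finish_job())"
```

```text
the job is handed in; nothing more can be done
None
```

The job is handed in: the cap was unlocked and set upright within about 3 mm of the coaster's centre, the sharpener was dropped into the open tub, and the glue stick, tape roll and grey pot were left alone, all in about 23 s.

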